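# Sweep the knobs off the sorting tray into its trough

## Robot

A 6-joint arm with a two-finger parallel gripper is mounted at the origin on a cart in front of the work surface, level with it; the furniture and walls round the work are solid. World frame = base frame: x ahead of the robot, y to its left, z up, the work surface at z = 0. Lengths are in m, angles in rad, forces in N, time in s.
With the tool pointing down it reaches from about 0.35 to 0.85 m from the base axis. Payload 8.1 kg.
Tool frame: the origin (TCP) lies at the very end of the fingers, on their centre line; the grasp point (between the pads) lies 19 mm behind it (robot.pinch_z is the distance from the TCP to the grasp point, in m); y points along the fingers, x is the direction in which the jaws open and shut, and the axes are right-handed (so a half turn about y gives the same grasp; the last joint's range is limited). The gripper opens to 93 mm and grips with 3 to 60 N. Pads are 15 mm wide; open, the fingers measure 128 mm over their backs; the gripper's body (75 mm by 188 mm) begins 65 mm behind the grasp point.
Start: joints at [1.173, 0.13, 1.488, -0, 1.523, -0.085], TCP at [0.185, 0.571, 0.219] pointing down, gripper open.
Joint ranges: [-2.96, 2.96], [-0.89, 2.26], [0.02, 2.5], [-1.34, 4.48], [0, 2.73], [-2.66, 2.66]. Speed limits (rad/s): [2.39, 2.39, 2.79, 3.14, 3.14, 3.14].

## Interface

Orientations are given as a rotation vector (axis times angle).
In Python, from plant import robot gives the robot as it stands.
- The arm moves only by the shell command python3 -m inch 'ROWS' [FORCE]. ROWS is JSON, a list of rows, each a list of 5 numbers: the closure, from -1 (fully open) to 1 (shut), then the shift along the world's x, y, z in m, then the turn about the world's z in rad. A call has 1 to 8 rows; each row is the pose to reach, as a shift and turn from the pose measured when the call began; what a row does not reach only later rows make up. A row lasts 1/8 s, in which the tool goes at most 62.5 mm and 10.7 degrees, less where a joint would pass 70% of its speed; a pose out of reach is approached as far as the arm can. A call with a gripper value outside its range is refused whole. The fingers move at their own pace and stop on an object; FORCE is the grip in N (left out, the last holds). Time passes only in rows, so rows that repeat a pose let the fingers close. It gives the time, the measured TCP pose, the force and the opening at its end, in the units of the state.
- robot.read_state(): the state, without advancing time (a new reading comes with each control period).
- robot.read_camera(name): name is "scene" or "top" or "wrist"; returns a dict with "color" (400x640x3 uint8, red, green, blue), "mtx" (3x3 intrinsics, pixels), "dist_coeffs" ([k1, k2, p1, p2, k3] as OpenCV has them; the pictures are not rectified), "R" (3x3) and "t" (3): a world point X has camera coordinates R X + t; the wrist camera has in their place "hand_eye" (4x4, takes a point from camera to tool coordinates, whose origin is the TCP and whose axes are the tool frame's). Camera axes: x right, y down, z forward; pixel columns grow to the right and rows downward; lengths in m; the calibration is good to about 2 mm. A picture is of the moment at which its call begins: read the wrist's pose just before it. There is no depth.
- robot.close_job(): hands the job in, once; it reports no verdict.
The state is a dict: "t": time; "q": joint angles; "dq": joint speeds; "joint_torque": joint torques, N m; "tool_pos": TCP position; "orientation": TCP orientation; "force": force on the tool from outside, world axes, zero at the start; "wrist_torque": the same for the moment, N m; "opening": finger opening in m.
Only numpy, scipy, OpenCV 4.12 (cv2) and the standard library are available. Lean on these libraries where they do the work, as an engineer would, in place of code of your own. Each camera call takes 0.05 s, during which the arm holds its last target. There are 200 camera calls.

## Task

Hardware from the stripped stereotaxic frame lies mixed on the platform of the dark sorting tray. With the fingertips, sweep the three knurled knobs along the platform and off its open edge into the tray's trough, leaving the two hex nuts on the platform; then swing the trough's hinged cover over with the fingers and press it fully shut on the knobs. Knobs and nuts are only pushed, never picked up or carried, and the other things round the tray are left where they are.

Things in the scene. Friction and masses are not known exactly. Their poses are not given: they have to be found in the camera images.
- tray: sorting tray of dark grey plastic, fixed to the table, 220 mm along its x by 220 mm along its y, z up; origin: centre of its footprint at table height. A platform fills most of it; a trough with a hinged cover runs along its whole -y side (on the robot's right)
- tray_platform (a point): middle of the platform's flat top, 38 mm above the table, at tray y = +22 mm; axes as the tray's. The platform spans tray x -106 to +106 mm, y -59 to +103 mm. A rim 4 mm thick stands 12 mm above it at the back (y +103) and both ends (from y = -44). The five parts lie scattered in any order, in five lanes along tray y, about 40 mm apart in x (at least 34), the outer ones near x = -80 and +80, at y = -30 to +50 mm
- tray_trough (a point): middle of the trough's floor, 8 mm above the table, at tray y = -83 mm. The platform ends in an open edge at tray y = -59 mm, where it drops 30 mm into the trough. The trough is 48 mm wide (y -59 to -107 mm) and 214 mm long, with an outer wall and end walls all 3 mm thick (the near end lower, with a pouring lip that sticks out 12 mm)
- cover_hinge (a point): middle of the cover's hinge line, which runs parallel to the tray's x along the top of the trough's outer wall: tray y = -110.5 mm, 40.5 mm above the table
- cover (a joint): the trough's cover, a flat dark plate 218 mm long (tray x), 59 mm wide, 2.5 mm thick. Angle in rad: 0 = shut, flat, reaching to tray y = -50 mm, top face 42 mm above the table (rolled edge 43.5); 1.57 = upright; starts open, leaning outward, at 1.6 to 1.95 (stop 2.0). Stiff hinge: it stays where left and does not fall; about 1 N at the free edge turns it
- cover_edge (a point): middle of the cover's free edge, 59 mm from the hinge line; the edge is a rolled bead of diameter 4.4 mm
- knob_1_mid (a point): knurled drive knob, plain light grey: a disc 24 mm across and 9 mm high with a stub 10 mm across on top, 16 mm high in all, about 18 g; stands flat on the platform, stub up. The point is on its axis, 8 mm above its underside, so 46 mm above the table there. The three knobs are alike
- knob_2_mid (a point): another such knob (see knob_1_mid); point likewise
- knob_3_mid (a point): another such knob (see knob_1_mid); point likewise
- nut_1_mid (a point): plain steel hex nut, 19 mm across its flats (22 mm across corners), 10 mm high, bare bore, about 17 g, lying flat on the platform; the point is on its axis, 5 mm above its underside, so 43 mm above the table there. The two nuts are alike; they stay on the platform
- nut_2_mid (a point): another such nut (see nut_1_mid); point likewise
- reagent_bottle: bystander: grey bottle with a black cap, diameter 49 mm, 94 mm high, standing beyond the tray; origin at the centre of its underside
- vial_3: bystander: small glass vial with a black cap, diameter 22 mm, 51 mm high, standing left of the tray; origin at the centre of its underside
- ear_bar: bystander: steel rod 8 mm thick, 86 mm long along its y, lying right of the tray; origin at the middle of its underside

How it is judged:
By the outcome, as a careful person would: the job done as asked, in the order asked, and still so for the second after the job is handed in, with the robot touching nothing.
It also fails if it takes over 58 s, if anything falls off the work surface, if the arm or the gripper's body presses on something with over 40 N, if the wrist force passes 120 N, or if a joint passes its speed limit or range.

## Working session

There is one attempt and no reset: what is moved stays moved. The work goes in short steps, Python scripts to look and compute and a shell command to move; the robot and the scene stay as the last step left them, time stands still between calls to the robot, and variables do not carry over. Pictures are saved under pics/ and viewed, about 8 in all and at most 12, crops included, and the job is handed in when it is done.

```bash
ls; mkdir -p pics; cat > h.py <<'E'
import numpy as np,cv2
from plant import robot
def snap(name,fn):
    c=robot.read_camera(name); cv2.imwrite('pics/'+fn,c['color'][:,:,::-1])
    np.savez('pics/'+fn+'.npz',**{k:np.array(v) for k,v in c.items()}); return c
def px2w(c,uv,z):
    uv=np.array(uv,float).reshape(-1,1,2)
    n=cv2.undistortPoints(uv,np.array(c['mtx']),np.array(c['dist_coeffs'])).reshape(-1,2)
    R=np.array(c['R']);t=np.array(c['t']); C=-R.T@t
    d=np.c_[n,np.ones(len(n))]@R
    z=np.broadcast_to(z,len(n))
    return C+d*((z-C[2])/d[:,2])[:,None]
def w2px(c,X):
    return cv2.projectPoints(np.array(X,float).reshape(-1,1,3),cv2.Rodrigues(np.array(c['R']))[0],np.array(c['t'],float),np.array(c['mtx']),np.array(c['dist_coeffs']))[0].reshape(-1,2)
E
python3 - <<'E'
from h import *
s=robot.read_state();print(s['tool_pos'],s['orientation'],s['opening'],s['t'])
c=snap('top','top1.png');print(-np.array(c['R']).T@c['t'])
c=snap('scene','scene1.png');print(-np.array(c['R']).T@c['t'])
E
```

```text
pics
[0.18438883 0.57038337 0.21764454] [-1.34203209 -0.97463639  0.9771629 ] 0.09347115511685643 0.0
[ 0.35769489 -0.15810409  1.19755719]
[-0.02764638 -0.53429209  0.91468707]
```

View pics/top1.png

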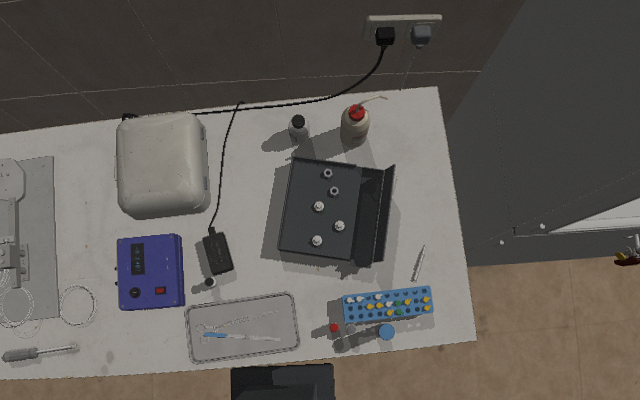

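View pics/scene1.png

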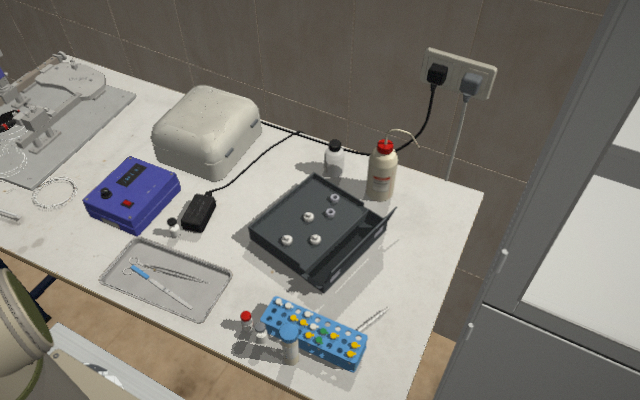

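The top view shows the tray at about (325,210) with nuts at (327,173) and (334,191). The knobs are at (319,206), (340,226) and (317,241), and the open cover is on the right near (385,210). I'll enlarge it for measuring.

```bash
python3 - <<'E'
from h import *
im=cv2.imread('pics/top1.png')[145:275,265:405]
im=cv2.resize(im,None,fx=5,fy=5,interpolation=cv2.INTER_CUBIC)[:600]
im=cv2.convertScaleAbs(im,alpha=1.6,beta=20)
cv2.imwrite('pics/crop1.png',cv2.resize(im,(700,600)))
print(im.shape)
E
```

```text
(600, 700, 3)
```

View pics/crop1.png

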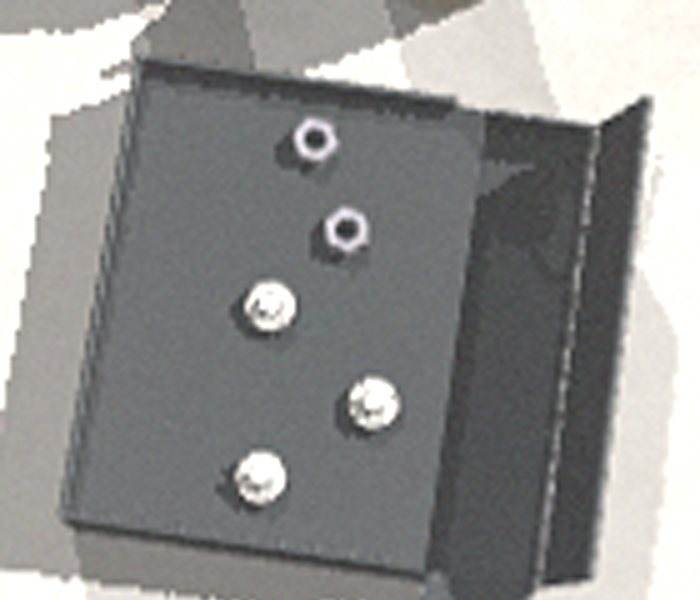

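```bash
cat >> h.py <<'E'
def tray2w(P,T): # P=(x,y,yaw)
    c_,s_=np.cos(P[2]),np.sin(P[2]); T=np.atleast_2d(T).astype(float)
    return np.c_[P[0]+c_*T[:,0]-s_*T[:,1],P[1]+s_*T[:,0]+c_*T[:,1],T[:,2]]
def w2tray(P,W):
    c_,s_=np.cos(P[2]),np.sin(P[2]); W=np.atleast_2d(W)-np.array([P[0],P[1],0])
    return np.c_[c_*W[:,0]+s_*W[:,1],-s_*W[:,0]+c_*W[:,1],W[:,2]]
def load(fn):
    return dict(np.load('pics/'+fn+'.npz'))
E
python3 - <<'E'
from h import *
from scipy.optimize import least_squares
c=load('top1.png')
o=lambda p:np.array(p)/5+[265,145]-.4
pts=o([(485,110),(428,572),(140,60),(67,520),(597,128),(540,585)])
T=np.array([(106,-59,38),(-106,-59,38),(110,107,50),(-110,107,50),(109,-110.5,40.5),(-109,-110.5,40.5)])/1e3
f=lambda P:(w2px(c,tray2w(P,T))-pts).ravel()
r=least_squares(f,[.5,0,0.0]);P=r.x;print(P,np.degrees(P[2]),np.round(r.fun,1))
np.save('P.npy',P)
W=px2w(c,o([(316,139),(346,230),(270,305),(373,403),(261,477)]),[.048,.048,.052,.052,.052])
print(np.round(W,4));print(np.round(w2tray(P,W)*1e3,1))
# cover
g=lambda a:(w2px(c,tray2w(P,[(s*.109,-.1105+.059*np.cos(a[0]),.0405+.059*np.sin(a[0])) for s in(1,-1)]))-o([(650,100),(590,580)])).ravel()
r=least_squares(g,[1.7]);print('cover',r.x,r.fun)
# bystanders bottle/vial/bar
print(px2w(c,[(298,121),(210,283),(424,246),(413,280)],[.094,.051,.008,.008]).round(3))
s=robot.read_state()
from scipy.spatial.transform import Rotation as Ro
print(Ro.from_rotvec(s['orientation']).as_matrix().round(3))
E
```

```text
[ 0.58380972 -0.18490306 -0.18881862] -10.818510051670277 [ 0.5  1.3  0.4 -0.9 -0.9 -1.1 -1.1  0.5  0.3 -0.8  0.7  0.8]
[[ 0.6675 -0.182   0.048 ]
 [ 0.6238 -0.1934  0.048 ]
 [ 0.5898 -0.157   0.052 ]
 [ 0.5425 -0.201   0.052 ]
 [ 0.5117 -0.1491  0.052 ]]
[[ 81.6  18.6  48. ]
 [ 40.8  -0.9  48. ]
 [  0.6  28.5  52. ]
 [-37.5 -23.6  52. ]
 [-77.6  21.6  52. ]]
cover [1.84248587] [-0.39045073 -1.09125042  0.53510222  0.41418387]
[[ 0.779 -0.12   0.094]
 [ 0.427  0.093  0.051]
 [ 0.49  -0.397  0.008]
 [ 0.413 -0.365  0.008]]
[[ 0.308 -0.001 -0.951]
 [ 0.951 -0.002  0.308]
 [-0.002 -1.     0.   ]]
```

```bash
python3 -m inch '[[1,0.03,-0.05,0,-0.15],[1,0.06,-0.1,0,-0.3],[1,0.09,-0.15,0,-0.45],[1,0.11,-0.2,0,-0.6],[1,0.13,-0.25,0,-0.75],[1,0.15,-0.3,0,-0.9],[1,0.17,-0.35,0,-1.05],[1,0.19,-0.4,0,-1.2]]' 20; cat > goto.py <<'E'
# python3 goto.py x y z [x y z ...] tray mm of TCP -> shifts from the measured pose; last: turn to jaw along tray x
import sys; from h import *
from scipy.spatial.transform import Rotation as Ro
P=np.load('P.npy'); s=robot.read_state(); a=np.array(list(map(float,sys.argv[1:]))).reshape(-1,3)/1e3
J=Ro.from_rotvec(s['orientation']).as_matrix()[:,0]; d=P[2]-np.arctan2(J[1],J[0]); d=(d+np.pi/2)%np.pi-np.pi/2
print('t',s['t'],'tray now',w2tray(P,s['tool_pos']).round(4)*1e3,'F',np.round(s['force'],1),'turn',round(d,3),'q',np.round(s['q'],2))
print((tray2w(P,a)-s['tool_pos']).round(4))
E
python3 goto.py -77.6 55 90 -77.6 55 42 -77.6 -68 42
```

```text
t: 1.1
tool_pos: [0.3745, 0.1687, 0.2175]
orientation: [-1.57, -0.041, 0.043]
force: [0.6, 0.6, 0.2]
opening: 0.0175
t 1.1 tray now [[-271.9  308.1  217.5]] F [0.6 0.6 0.2] turn -0.242 q [ 0.3  -0.4   1.98  0.    1.57  0.24]
[[ 0.1434 -0.285  -0.1275]
 [ 0.1434 -0.285  -0.1755]
 [ 0.1203 -0.4059 -0.1755]]
```

```bash
python3 -m inch '[[1,0.03,-0.06,0,-0.12],[1,0.06,-0.12,0,-0.242],[1,0.09,-0.18,0,-0.242],[1,0.12,-0.24,-0.03,-0.242],[1,0.1434,-0.285,-0.07,-0.242],[1,0.1434,-0.285,-0.1175,-0.242],[1,0.1434,-0.285,-0.1175,-0.242],[1,0.1434,-0.285,-0.1175,-0.242]]'; python3 goto.py -77.6 55 43 -77.6 45 42 -77.6 -68 42; python3 -c "
from h import *
snap('scene','s2.png');im=cv2.imread('pics/s2.png')[130:310,200:440];cv2.imwrite('pics/s2c.png',cv2.resize(im,None,fx=3,fy=3))"
```

```text
t: 2.1
tool_pos: [0.5179, -0.1158, 0.1006]
orientation: [-1.565, 0.15, -0.147]
force: [-0.2, 0.5, 1.2]
opening: 0.0005
t 2.1 tray now [[-77.7  55.5 100.6]] F [-0.2  0.5  1.2] turn -0.0 q [-0.32  0.03  1.81  0.    1.3  -0.13]
[[ 0.     -0.0005 -0.0576]
 [-0.0019 -0.0103 -0.0586]
 [-0.0231 -0.1213 -0.0586]]
```

View pics/s2c.png

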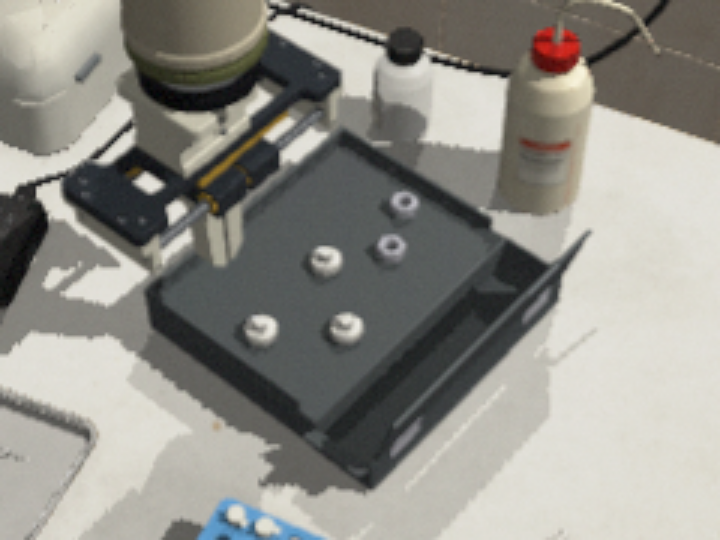

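The gripper is clear behind the near knob (crop (260,328)), with the fingers at (220,260). Next I descend and sweep.

```bash
python3 -m inch '[[1,0,0,-0.03,0],[1,0,0,-0.058,0],[1,0,0,-0.058,0],[1,0,0,-0.058,0]]'; python3 -m inch '[[1,-0.0028,-0.0147,0,0],[1,-0.0056,-0.0295,0,0],[1,-0.0084,-0.0442,0,0],[1,-0.0112,-0.0589,0,0],[1,-0.014,-0.0737,0,0],[1,-0.0169,-0.0884,0,0],[1,-0.0197,-0.1031,0,0],[1,-0.0232,-0.1218,0,0]]';python3 goto.py -77.6 -72 42 -77.6 -60 100 0.6 62 80 0.6 62 42;  python3 -c "
from h import *
snap('scene','s3.png');im=cv2.imread('pics/s3.png')[130:310,200:440];cv2.imwrite('pics/s3c.png',cv2.resize(im,None,fx=3,fy=3))"
```

```text
t: 2.65
tool_pos: [0.5206, -0.1158, 0.0467]
orientation: [-1.566, 0.144, -0.15]
force: [0.8, 0.1, 0.2]
opening: 0.0003
t: 3.65
tool_pos: [0.4973, -0.2388, 0.0469]
orientation: [-1.567, 0.143, -0.15]
force: [-0.2, 0.4, -0.6]
opening: 0.0004
t 3.65 tray now [[-74.9 -69.2  46.9]] F [-0.2  0.4 -0.6] turn -0.002 q [-0.54  0.15  1.8   0.    1.19 -0.35]
[[-0.0032 -0.0022 -0.0049]
 [-0.001   0.0096  0.0531]
 [ 0.0988  0.1147  0.0331]
 [ 0.0988  0.1147 -0.0049]]
```

View pics/s3c.png

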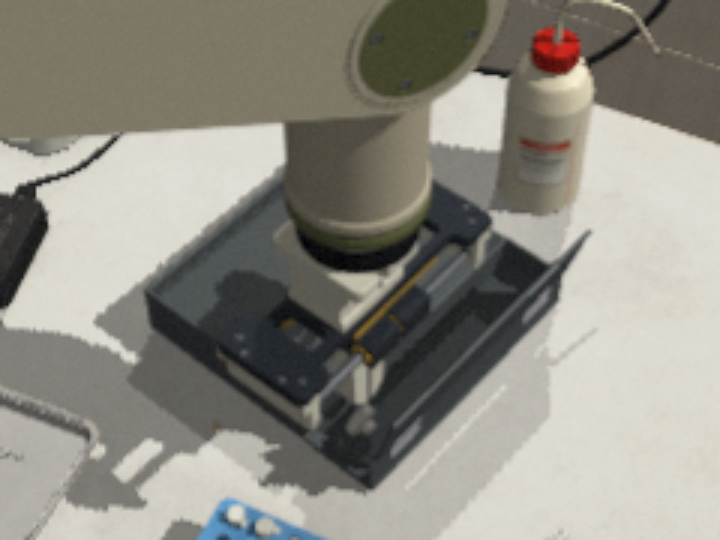

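The near knob has dropped into the trough (crop (360,420)). Next is the middle knob.

```bash
python3 -m inch '[[1,0,0.002,0.04,0],[1,0.03,0.04,0.04,0],[1,0.06,0.08,0.04,0],[1,0.0988,0.1147,0.033,0],[1,0.0988,0.1147,0.012,0],[1,0.0988,0.1147,-0.0045,0],[1,0.0988,0.1147,-0.0045,0],[1,0.0988,0.1147,-0.0045,0]]';python3 goto.py 0.6 62 42  0.6 -70 42
```

```text
t: 4.7
tool_pos: [0.5944, -0.1271, 0.0418]
orientation: [-1.568, 0.146, -0.151]
force: [0.1, -0.6, -0.5]
opening: 0.0003
t 4.7 tray now [[-0.5 58.7 41.8]] F [ 0.1 -0.6 -0.5] turn 0.001 q [-0.29  0.3   1.63 -0.    1.21 -0.1 ]
[[ 0.0017  0.003   0.0002]
 [-0.0231 -0.1267  0.0002]]
```

```bash
python3 -m inch '[[1,-0.003,-0.016,0.0005,0],[1,-0.006,-0.032,0.0005,0],[1,-0.009,-0.048,0.0005,0],[1,-0.012,-0.064,0.0005,0],[1,-0.0145,-0.08,0.0005,0],[1,-0.0175,-0.096,0.0005,0],[1,-0.0205,-0.112,0.0005,0],[1,-0.0235,-0.129,0.0005,0]]'; python3 goto.py -37.5 8 80 -37.5 8 42
```

```text
t: 5.7
tool_pos: [0.5706, -0.2572, 0.0422]
orientation: [-1.568, 0.146, -0.151]
force: [-0.6, 0.4, -1.1]
opening: 0.0007
t 5.7 tray now [[  0.6 -73.5  42.2]] F [-0.6  0.4 -1.1] turn 0.0 q [-0.5   0.34  1.58 -0.    1.22 -0.32]
[[-0.0221  0.0872  0.0378]
 [-0.0221  0.0872 -0.0002]]
```

```bash
python3 -m inch '[[1,0,0,0.045,0],[1,0,0.03,0.045,0],[1,-0.01,0.065,0.045,0],[1,-0.0215,0.091,0.04,0],[1,-0.0215,0.091,0.018,0],[1,-0.0215,0.091,0.0,0],[1,-0.0215,0.091,0.0,0],[1,-0.0215,0.091,0.0,0]]';python3 goto.py -37.5 8 42 -37.5 -70 42;  python3 -c "
from h import *
snap('scene','s4.png');im=cv2.imread('pics/s4.png')[130:310,200:440];cv2.imwrite('pics/s4c.png',cv2.resize(im,None,fx=3,fy=3))"
```

```text
t: 6.7
tool_pos: [0.5495, -0.1667, 0.0426]
orientation: [-1.568, 0.147, -0.151]
force: [-0.5, 0.8, 0.3]
opening: 0.0007
t 6.7 tray now [[-37.1  11.4  42.6]] F [-0.5  0.8  0.3] turn 0.001 q [-0.38  0.21  1.73 -0.    1.19 -0.19]
[[-0.001  -0.0033 -0.0006]
 [-0.0156 -0.0799 -0.0006]]
```

View pics/s4c.png

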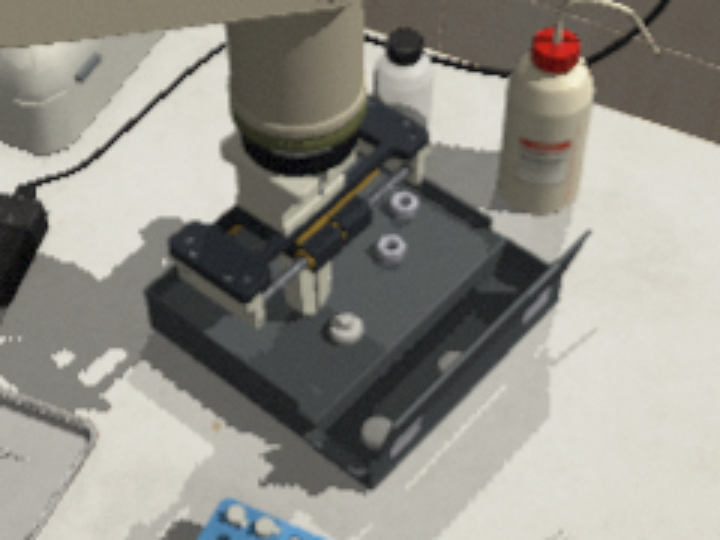

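Two knobs are in the trough at crop (378,430) and (450,362), and the nuts haven't moved. Now I sweep the third and then go up and over, outside the cover.

```bash
python3 -m inch '[[1,-0.002,-0.01,0,0],[1,-0.004,-0.021,0,0],[1,-0.006,-0.032,0,0],[1,-0.008,-0.043,0,0],[1,-0.0105,-0.054,0,0],[1,-0.013,-0.065,0,0],[1,-0.016,-0.081,0,0],[1,-0.016,-0.081,0,0]]'; python3 goto.py 0 -80 140 0 -158 140 0 -158 82
```

```text
t: 7.75
tool_pos: [0.5335, -0.2492, 0.0431]
orientation: [-1.568, 0.147, -0.153]
force: [0.9, -0.1, 0.3]
opening: 0.0007
t 7.75 tray now [[-37.4 -72.6  43.1]] F [ 0.9 -0.1  0.3] turn 0.002 q [-0.52  0.25  1.69 -0.    1.2  -0.33]
[[ 0.0353 -0.0143  0.0969]
 [ 0.0207 -0.0909  0.0969]
 [ 0.0207 -0.0909  0.0389]]
```

```bash
python3 -m inch '[[1,0,0,0.045,0],[1,0.01,0,0.09,0],[1,0.02,-0.01,0.105,0],[1,0.02,-0.05,0.105,0],[1,0.0207,-0.095,0.105,0],[1,0.0207,-0.095,0.1,0],[1,0.0207,-0.095,0.1,0]]';python3 goto.py 0 -158 85;  python3 -c "
from h import *
snap('scene','s5.png');a=cv2.imread('pics/s5.png')[130:310,200:440];snap('top','t5.png');b=cv2.imread('pics/t5.png')[140:275,265:405]
b=cv2.convertScaleAbs(cv2.resize(b,(400,386)),alpha=1.5,beta=15)
a=cv2.resize(a,(400,300));cv2.imwrite('pics/s5c.png',np.hstack([cv2.copyMakeBorder(a,0,86,0,0,0),b]))"
```

```text
t: 8.62
tool_pos: [0.5537, -0.3434, 0.142]
orientation: [-1.567, 0.149, -0.152]
force: [-0.7, -0.1, 0.1]
opening: 0.0004
t 8.625 tray now [[   0.2 -161.3  142. ]] F [-0.7 -0.1  0.1] turn 0.003 q [-0.63  0.31  1.42  0.    1.41 -0.44]
[[ 0.0004  0.0033 -0.057 ]]
```

View pics/s5c.png

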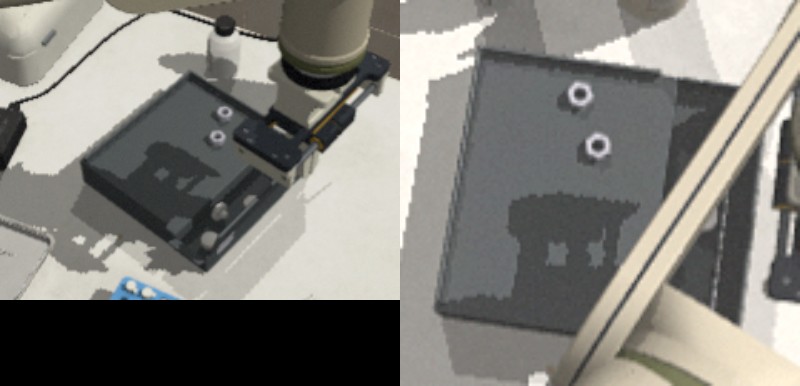

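```bash
python3 -c "
from h import *
P=np.load('P.npy');c=load('s5.png')
E=lambda y,z:w2px(c,tray2w(P,[(x/1e3,y/1e3,z/1e3) for x in (-100,-60,-20,20)])).round(0)
print('edge',E(-59,38).tolist(),'floor at plat',E(-59,8).tolist(),'wall',E(-109,40).tolist())
W=px2w(c,[(332,256)],[.02]);print(w2tray(P,W)*1e3, w2tray(P,px2w(c,[(332,256)],[.05]))*1e3)
a=cv2.imread('pics/s5.png')[220:300,290:390];cv2.imwrite('pics/s5d.png',cv2.convertScaleAbs(cv2.resize(a,None,fx=7,fy=7,interpolation=2),alpha=1.7,beta=10))"
```

```text
edge [[308.0, 268.0], [320.0, 256.0], [332.0, 244.0], [344.0, 233.0]] floor at plat [[308.0, 276.0], [320.0, 264.0], [332.0, 252.0], [343.0, 241.0]] wall [[326.0, 281.0], [339.0, 268.0], [351.0, 256.0], [362.0, 244.0]]
[[-34.26702292 -70.77144709  20.        ]] [[-51.05752858 -83.75399493  50.        ]]
```

View pics/s5d.png

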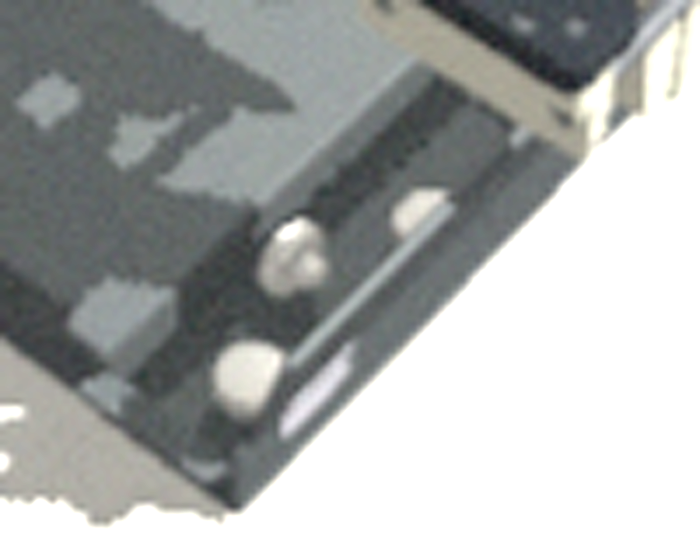

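All three knobs are inside the trough. The middle one leans on edge against the platform wall, below cover height. Next I lower the fingers outside the cover and compute the closing arc.

```bash
python3 -m inch '[[1,0,0,-0.03,0],[1,0,0,-0.058,0],[1,0,0,-0.058,0],[1,0,0,-0.058,0]]'; python3 goto.py 0 -140 84 0 -119.5 84 0 -108 84.5 0 -97 80 0 -87 73.5 0 -80 64 0 -75 53.5 0 -73 44 0 -71 39
```

```text
t: 9.22
tool_pos: [0.5549, -0.3427, 0.0861]
orientation: [-1.568, 0.145, -0.152]
force: [0.4, 0.1, 0.2]
opening: 0.0003
t 9.225 tray now [[   1.2 -160.4   86.1]] F [0.4 0.1 0.2] turn 0.001 q [-0.63  0.36  1.47  0.    1.31 -0.44]
[[ 0.0026  0.0203 -0.0021]
 [ 0.0065  0.0404 -0.0021]
 [ 0.0086  0.0517 -0.0016]
 [ 0.0107  0.0625 -0.0061]
 [ 0.0126  0.0723 -0.0126]
 [ 0.0139  0.0792 -0.0221]
 [ 0.0148  0.0841 -0.0326]
 [ 0.0152  0.0861 -0.0421]
 [ 0.0156  0.088  -0.0471]]
```

```bash
python3 -m inch '[[1,0.0015,0.01,-0.002,0],[1,0.0026,0.02,-0.002,0],[1,0.0045,0.03,-0.002,0],[1,0.0065,0.04,-0.002,0],[1,0.0076,0.046,-0.002,0],[1,0.0086,0.0517,-0.002,0],[1,0.0097,0.057,-0.004,0],[1,0.0107,0.0625,-0.006,0]]'; python3 goto.py 0 -87 73.5 0 -80 64 0 -75 53.5 0 -73 44 0 -71 39;  python3 -c "
from h import *
snap('scene','s6.png');a=cv2.imread('pics/s6.png')[110:310,220:440];cv2.imwrite('pics/s6c.png',cv2.resize(a,None,fx=3,fy=3))"
```

```text
t: 10.22
tool_pos: [0.5657, -0.28, 0.0799]
orientation: [-1.568, 0.146, -0.153]
force: [0.1, -1.4, -0.3]
opening: 0.0004
t 10.225 tray now [[  0.  -96.8  79.9]] F [ 0.1 -1.4 -0.3] turn 0.001 q [-0.54  0.31  1.54 -0.    1.29 -0.35]
[[ 0.0018  0.0096 -0.0064]
 [ 0.0031  0.0165 -0.0159]
 [ 0.0041  0.0214 -0.0264]
 [ 0.0044  0.0234 -0.0359]
 [ 0.0048  0.0253 -0.0409]]
```

View pics/s6c.png

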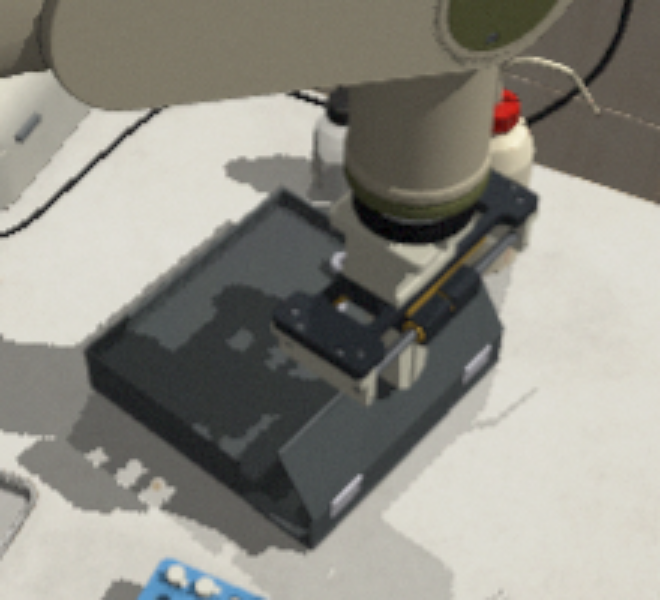

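The cover is at about 60° with the fingers on its outer face (crop (400,375)), so the arc is working. I'll continue down and press.

```bash
python3 -m inch '[[1,0.001,0.005,-0.003,0],[1,0.0018,0.0096,-0.0064,0],[1,0.0025,0.0135,-0.011,0],[1,0.0031,0.0165,-0.0159,0],[1,0.0036,0.0193,-0.021,0],[1,0.0041,0.0214,-0.0264,0],[1,0.0044,0.0234,-0.033,0],[1,0.0044,0.0234,-0.037,0]]'; python3 goto.py 0 -70 41 0 -70 39
```

```text
t: 11.28
tool_pos: [0.57, -0.2554, 0.0423]
orientation: [-1.567, 0.146, -0.152]
force: [-8.6, 5.8, 27.3]
opening: 0.0006
t 11.275 tray now [[ -0.3 -71.9  42.3]] F [-8.6  5.8 27.3] turn 0.001 q [-0.5   0.34  1.58 -0.    1.22 -0.31]
[[ 0.0007  0.0018 -0.0013]
 [ 0.0007  0.0018 -0.0033]]
```

27 N at z = 42.3 mm matches the shut height. I'll lift clear and check.

```bash
python3 -m inch '[[1,0,0,0.01,0],[1,0,0,0.05,0],[1,0,0,0.1,0],[1,-0.02,0.05,0.14,0],[1,-0.05,0.11,0.16,0],[1,-0.08,0.17,0.17,0],[1,-0.11,0.23,0.17,0],[1,-0.14,0.29,0.17,0]]'; python3 goto.py 0 0 41;  python3 - <<'E'
from h import *
P=np.load('P.npy')
c=snap('scene','s7.png');a=c['color'][:,:,::-1].copy()
c2=snap('top','t7.png');b=c2['color'][:,:,::-1].copy()
for cc,im in((c,a),(c2,b)):
  pass
# expected free edge shut: y=-50 z=43.5
print('scene edge',w2px(c,tray2w(P,[(s*.109,-.0515,.0425) for s in(1,-1)])).round(1).tolist(),'top',w2px(c2,tray2w(P,[(s*.109,-.0515,.0425) for s in(1,-1)])).round(1).tolist())
a=cv2.resize(a[160:310,240:400],(400,375),interpolation=2);b=cv2.resize(b[145:275,265:405],(400,371),interpolation=2)
cv2.imwrite('pics/s7c.png',cv2.convertScaleAbs(np.hstack([a[:371],b]),alpha=1.5,beta=15))
E
```

```text
t: 12.28
tool_pos: [0.4408, 0.0128, 0.2129]
orientation: [-1.567, 0.145, -0.153]
force: [0.7, 0.5, 0.9]
opening: 0.0002
t 12.275 tray now [[-177.6  167.3  212.9]] F [0.7 0.5 0.9] turn 0.001 q [-0.09 -0.32  1.92 -0.    1.53  0.1 ]
[[ 0.143  -0.1977 -0.1719]]
scene edge [[365.6, 205.9], [301.9, 267.6]] top [[359.2, 165.8], [347.3, 258.8]]
```

View pics/s7c.png

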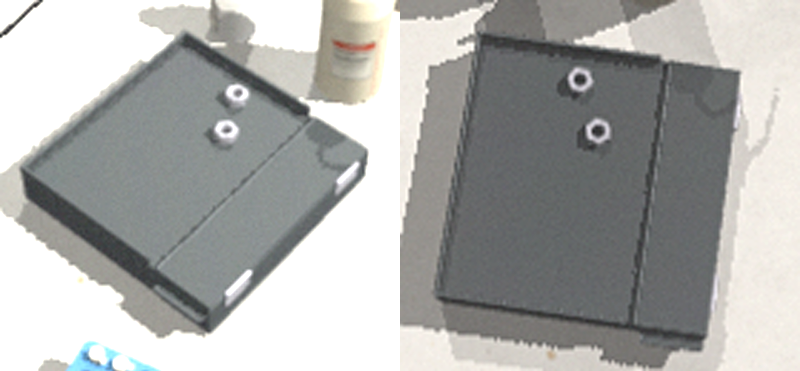

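The cover looks flat and shut in both views. Its free edge, top at (667,63)–(632,325) and scene at (310,118)–(153,267), lies within about 4 crop pixels of the predicted shut position. Both nuts are on the platform, and the arm is clear.

```bash
python3 -c "
from h import *
print(robot.close_job())"
```

```text
the job is handed in; nothing more can be done
None
```

The job is done and handed in at about 12.4 s of the 58 s. With the closed fingertips I swept the three knobs one at a time off the open edge into the trough. I then swung the cover over from outside and pressed it shut.

**Last checks:**
- **Knobs:** before closing, all three were seen in the trough. One was leaning on edge against the platform wall, below cover height.
- **Cover:** pressing met a hard stop of about 27 N with the fingertips at 42.3 mm, against a shut height of 42 mm. After the arm backed off, the free edge sat within about 2 px of its predicted shut position in both the scene and top cameras.
- **Nuts and surroundings:** both nuts are still on the platform, apparently in their original places. I did not measure the bystanders again; no move went near them at their height, and the wrist force never showed an unexpected contact.

No check failed. The one deviation was the first sweep, which ran about 5 mm higher than planned (47 mm instead of 42 mm). That knob still dropped in cleanly.

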